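# Lock the swing-out sample stage with its clevis pin

## Task

Swing the sample stage's arm home so that its lug sits fully in the fork of the rig, then take the long pin out of the stand and push it down through the fork and the lug until its head sits firmly on the fork. Leave the short pin in the stand, and do not disturb the loose dish or the screwdriver.

Things in the scene. Friction and masses are not known exactly. Their poses are not given: they have to be found in the camera images.
- rig: Fixed rig: black base plate 190 x 300 x 12 mm, a hinge post near its +y end and, near its -y end, a fork of two level plates (70 x 50 x 14 mm), one above the other, held by an upright web on their +x side, open to -x. Origin at the base plate's underside, z up; the closed arm lies along the rig's -y from hinge to fork.
- fork_hole (a point): Centre of the mouth of the vertical pin hole, on the top face of the fork's upper plate, 86 mm above the table; axes as the rig's. Both plates have an 18 mm through hole, slightly chamfered; they span heights 72-86 and 38-52 mm, free space below. The hole is 35 mm from the fork's -x edge, 25 mm from its y edges; the web's top is level with the fork's top.
- stage_hinge (a point): On the vertical hinge axis of the stage arm, 70 mm above the table; 240 mm from the fork hole.
- stage_arm (a joint): Angle of the stage arm (rad). 0: home against its stop, lug hole in line with the fork holes. Grows as the arm swings out, clockwise seen from above, so that its lug leaves the fork towards the rig's -x. Turns freely with light friction and stays where it is left.
- grip_post (a point): Centre of the top of the upright round grip post on the white arm: 22 mm diameter, 45 mm tall, top 115 mm above the table, 160 mm from the hinge axis. y of its frame points along the arm to the hinge. Towards the hinge the arm carries a clamped glass dish (rim 94 mm above the table) on a carrier plate whose edge is 46 mm from the post's axis.
- lug_hole (a point): Centre of the top of the 19 mm vertical hole in the lug at the arm's end, 240 mm from the hinge axis, 70 mm above the table. Lug 44 x 50 x 16 mm.
- stand: Fixed grey block 80 x 160 x 40 mm on the table, with two blind holes (19 mm, 25 mm deep) 50 mm either side of its centre along its y; a pin stands in each. Origin at its underside.
- long_pin: Long headed steel pin, standing head up in the stand. Shank 16 mm diameter, 68 mm long, its lowest 10 mm tapering to 8 mm; head a plain cylinder 30 mm diameter, 30 mm tall (98 mm in all). Origin at the shank's tip, z along the axis to the head. In the stand the head's underside is 83 mm above the table. About 0.14 kg.
- long_pin_seat (a point): Centre of the underside of the long pin's head, 68 mm above its tip; at the fork_hole point when the pin is seated. A spring plunger under the fork's lower plate grips the pin: by its own weight it stops with the head 5 to 12 mm too high, and pushing it home takes roughly 5 to 10 N.
- short_pin: Short headed steel pin in the other hole of the stand: same 30 mm head and 16 mm shank, but the shank only 40 mm long, so that its head stands 28 mm lower. To be left there. Origin at its tip.
- dish: Loose glass dish on the table, 90 mm across, 18 mm high. Bystander. Origin at its underside.
- driver: Loose screwdriver 190 mm long with a black handle, lying on the table. Bystander.
Mind the look-alikes: they are no part of the job. What is shaped like the long_pin but yellow is not meant.

How it is judged:
On the way, in this order (a step that is already met when the one before it is completed fails the run):
1. the arm is swung home, its lug in the fork (joint below 0.02 rad) (value of joint stage_arm below 0.02 rad), for 0.2 s.
2. the long pin's tip is down inside the fork's holes (horizontal distance between long_pin and fork_hole below 0.005 m and z of long_pin in the frame of fork_hole below -0.012 m), for 0.1 s.
At the end, for the whole second after the job is handed in: Arm home (below 0.02 rad); long pin upright (0.07 rad) through fork and lug, at rest, underside of its head within 3 mm of the fork's top and 4 mm of the hole's centre; short pin moved less than 20 mm, loose dish and screwdriver less than 30 mm (value of joint stage_arm below 0.02 rad and horizontal distance between long_pin_seat and fork_hole below 0.004 m and z of long_pin_seat in the frame of fork_hole between -0.003 and 0.003 m and angle between the z axis of long_pin and the z axis of rig, either way round below 0.07 rad and linear speed of long_pin below 0.02 m/s and distance of short_pin from where it was at the start of the episode below 0.02 m and distance of each of dish, driver from where it was at the start of the episode below 0.03 m); the robot touches nothing.
It fails at once if the short pin is moved by 20 mm or more (distance of short_pin from where it was at the start of the episode above 0.02 m).
It fails at once if the loose dish is moved by 30 mm or more (distance of dish from where it was at the start of the episode above 0.03 m).
It fails at once if the screwdriver is moved by 30 mm or more (distance of driver from where it was at the start of the episode above 0.03 m).
It also fails if it takes over 64 s, if anything falls off the work surface, if the arm or the gripper's body presses on something with over 40 N, if the wrist force passes 120 N, or if a joint passes its speed limit or range.

## Robot

A 6-joint arm with a two-finger parallel gripper is mounted at the origin on the work surface. World frame = base frame: x ahead of the robot, y to its left, z up, the work surface at z = 0. Lengths are in m, angles in rad, forces in N, time in s.
With the tool pointing down it reaches from about 0.3 to 0.75 m from the base axis. Payload 8.5 kg.
Tool frame: the origin (TCP) lies at the very end of the fingers, on their centre line; the grasp point (between the pads) lies 19 mm behind it; z points along the fingers, y is the direction in which the jaws open and shut (so a half turn about z gives the same grasp; the last joint's range is limited). The gripper opens to 85 mm and grips with 20 to 120 N. Pads are 22 mm wide; open, the fingers measure 114 mm over their backs; the gripper's body (76 mm by 85 mm) begins 54 mm behind the grasp point. The pads swing forward as they close: fully open they stand 13 mm farther back than shut.
Start: joints at [1.048, 0.381, 1.297, -0, 1.464, -0.215], TCP at [0.167, 0.524, 0.231] pointing down, gripper open.
Joint ranges: [-3.11, 3.11], [-0.89, 2.33], [0.22, 2.48], [-1.42, 4.56], [0.17, 2.85], [-2.88, 2.88]. Speed limits (rad/s): [2.39, 2.39, 3.14, 3.14, 3.14, 3.14].

## Interface

Orientations are given as a 3x3 rotation matrix whose columns are the frame's x, y, z axes.
In Python, from rig import ctrl gives the robot as it stands. The module is installed in compiled form; this text tells all that it offers. Calls block until the motion is done:
- ctrl.move_pose(position, orientation): joint-space move of the TCP to a pose.
- ctrl.servo_line(position, max_speed=0.15, rot=None): straight line of the TCP; rot=None keeps the orientation; max_speed is the mean speed in m/s.
- ctrl.set_joints(angles): joint-space move.
- ctrl.move_gripper(opening): finger opening in m; the grip force is fixed at half the most; returns when the fingers have stopped.
- ctrl.wait(seconds).
- ctrl.inverse_kinematics(position, orientation): joint angles nearest the present ones, or None.
- ctrl.grab_frame(name): name is "side" or "top" or "wrist"; returns a dict with "img" (384x512x3 uint8, red, green, blue), "z_map" (384x512 float32, m along the optical axis (not along the pixel's ray), 0 where there is no reading), "vertical_fov" (degrees; the focal length in pixels is half the picture's height over the tangent of half this angle, whatever the lens; pixels are square), "cx", "cy" (the principal point, pixels), "k1" (the pictures are not rectified: a ray, as slopes to the right and down, at radius r is drawn at 1 + k1 r^2 times it, then the intrinsics apply), "R" (3x3) and "t" (3): a world point X has camera coordinates R X + t; the wrist camera has in their place "tool_from_camera" (4x4, takes a point from camera to tool coordinates, whose origin is the TCP and whose axes are the flange's). Camera axes: x right, y down, z forward; pixel columns grow to the right and rows downward; lengths in m; the calibration is good to about 2 mm. A picture is of the moment at which its call begins: read the wrist's pose just before it.
A pose or a line that the arm cannot do raises ctrl.MotionError and nothing moves.
- ctrl.finish_job(): hands the job in, once; it reports no verdict.
Trained networks look in the newest picture that a camera, given by its name, has taken for a name from the list of things; names that differ only in an ending like _2 or _b are one class to them, and where a whole thing is asked for, a point or a joint stands for the part that bears it (a point fixed in the world has none). Each returns a list of dicts, best first, with "score" (0 to 1); they miss things now and then, are a little off and sometimes report something else, mostly with a low value. They report only what shows in the picture. A call takes as long as a camera call. They do not tell look-alikes from the thing itself.
- ctrl.cut_out(camera, label): "pixels" (384x512 bool, what is visible of it) and "rect" ([centre column, centre row, width, height] in pixels, round what is visible of it).
Readings, each from a call of its own:
- ctrl.read_time_s(): time.
- ctrl.read_joint_positions(): joint angles.
- ctrl.read_joint_vel(): joint speeds.
- ctrl.read_tau(): joint torques, N m.
- ctrl.read_ee_pos(): TCP position.
- ctrl.read_tcp_rot(): TCP orientation.
- ctrl.read_contact_force(): force on the tool from outside, world axes, zero at the start.
- ctrl.read_moment(): the same for the moment, N m.
- ctrl.read_opening(): finger opening in m.
Only numpy, scipy, OpenCV 4.12 (cv2) and the standard library are available. Lean on these libraries where they do the work, as an engineer would, in place of code of your own. Each camera call takes 0.05 s, during which the arm holds its last target.

## Working session

There is one attempt and no reset: what is moved stays moved. The work goes in short steps, each a Python script; the robot and the scene stay as the last script left them, time stands still between calls to the robot, and variables do not carry over. Pictures are saved under pics/ and viewed, and the job is handed in when it is done.

```bash
mkdir -p pics
cat > h.py <<'E'
import numpy as np, cv2
from rig import ctrl
def K(f):
    h=f["img"].shape[0]; fl=h/2/np.tan(np.radians(f["vertical_fov"])/2)
    return np.array([[fl,0,f["cx"]],[0,fl,f["cy"]],[0,0,1.]]), np.array([f["k1"],0,0,0,0.])
def grab(n):
    if n=="wrist":
        p=np.array(ctrl.read_ee_pos()); R=np.array(ctrl.read_tcp_rot())
        f=ctrl.grab_frame(n); T=np.eye(4);T[:3,:3]=R;T[:3,3]=p
        W=T@np.array(f["tool_from_camera"])
    else:
        f=ctrl.grab_frame(n); W=np.eye(4); R=np.array(f["R"]); W[:3,:3]=R.T; W[:3,3]=-R.T@np.array(f["t"])
    f["W"]=W; return f
def cloud(f):
    k,d=K(f); h,w=f["z_map"].shape
    u,v=np.meshgrid(np.arange(w),np.arange(h))
    s=cv2.undistortPoints(np.stack([u.ravel(),v.ravel()],1).astype(np.float64)[:,None],k,d)[:,0]
    z=f["z_map"].ravel(); P=np.c_[s*z[:,None],z]
    X=P@f["W"][:3,:3].T+f["W"][:3,3]; X[z==0]=np.nan
    return X.reshape(h,w,3)
def proj(f,X):
    k,d=K(f); C=np.linalg.inv(f["W"]); 
    return cv2.projectPoints(np.atleast_2d(X).astype(float),cv2.Rodrigues(C[:3,:3])[0],C[:3,3],k,d)[0][:,0]
def save(n,img,s=1.5):
    cv2.imwrite("pics/"+n+".png",cv2.resize(img[...,::-1],None,fx=s,fy=s,interpolation=cv2.INTER_CUBIC))
E
python3 - <<'E'
from h import *
for n in ("top","side","wrist"):
    f=grab(n); save(n+"0",f["img"]); X=cloud(f); np.savez(n+"0.npz",X=X,img=f["img"])
    print(n,f["W"][:3,3].round(3),f["vertical_fov"],f["k1"])
    for l in ("rig","stage_arm","grip_post","stand","long_pin","short_pin","dish","driver"):
        for r in ctrl.cut_out(n,l):
            m=r["pixels"]; print(l,round(r["score"],2),np.round(r["rect"]),np.nanmedian(X[m],0).round(3))
print(ctrl.read_time_s())
E
```

```text
top [ 0.335 -0.012  1.13 ] 50.010751365465936 -0.03060889227099036
rig 0.76 [215. 190. 117. 103.] [0.615 0.102 0.016]
stage_arm 0.72 [204. 201.  85.  81.] [0.58  0.154 0.078]
grip_post 0.91 [206. 201.  83.  76.] [0.578 0.154 0.078]
stand 0.8 [358. 207.  66.  42.] [ 0.545 -0.273  0.04 ]
long_pin 0.42 [345. 205.  14.  11.] [ 0.54  -0.224  0.113]
short_pin 0.25 [360. 151.  31.  24.] [ 0.718 -0.299  0.011]
driver 0.69 [133. 272.  43.  68.] [0.407 0.324 0.021]
driver 0.16 [381. 200.  18.  15.] [ 0.56  -0.322  0.085]
side [ 0.114 -0.544  0.555] 54.37616198237546 -0.021050133321796376
rig 0.86 [240. 193. 116.  91.] [0.602 0.068 0.017]
stage_arm 0.89 [210. 184.  42.  66.] [0.551 0.124 0.078]
grip_post 0.81 [211. 186.  44.  62.] [0.547 0.119 0.079]
grip_post 0.58 [239. 193. 118.  91.] [0.603 0.068 0.017]
stand 0.71 [333. 299.  97.  78.] [ 0.529 -0.289  0.041]
long_pin 0.87 [312. 260.  17.  36.] [ 0.536 -0.234  0.098]
long_pin 0.85 [260. 253.  17.  44.] [ 0.486 -0.146  0.08 ]
short_pin 0.88 [362. 291.  23.  30.] [ 0.554 -0.331  0.079]
dish 0.6 [390. 261.  42.  31.] [ 0.721 -0.298  0.012]
driver 0.92 [112. 186.  75.  13.] [0.41  0.314 0.017]
driver 0.23 [242. 193. 118.  86.] [0.603 0.069 0.016]
wrist [0.096 0.547 0.374] 60.3118833680307 -0.07825234642899336
driver 0.96 [173. 324.  20.  77.] [0.378 0.345 0.016]
1.35
```

View pics/top0.png

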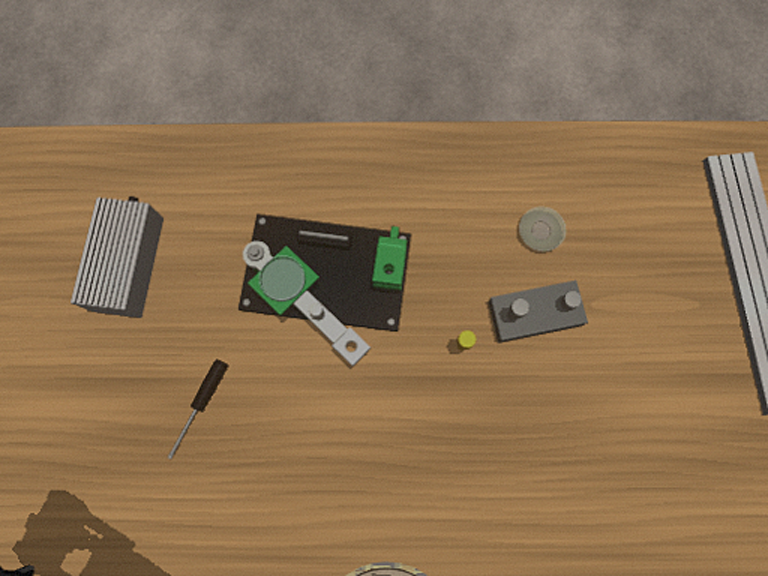

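View pics/side0.png

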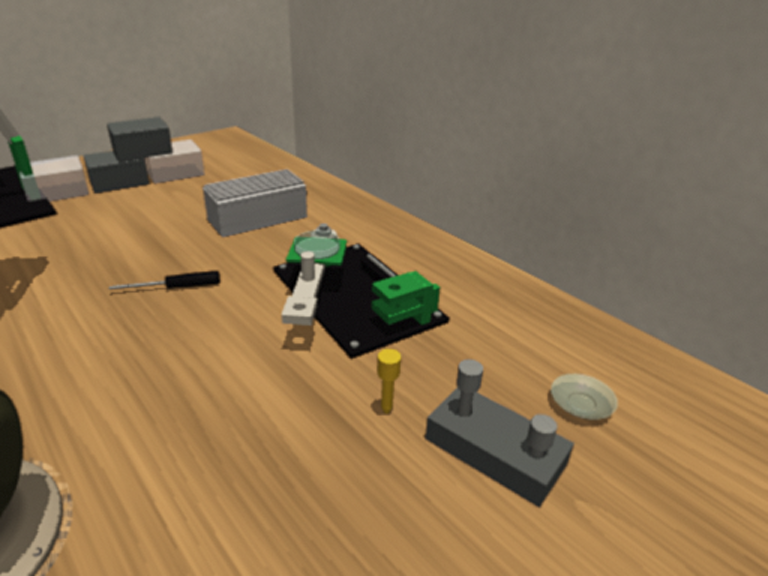

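The top view shows candidates for the long pin. Grey at (347,205) in the left or nearer stand hole, head high. Grey at (382,199), head lower, which is the short pin. Yellow at (311,227), free-standing, which is the look-alike. I choose the grey one at (347,205) and check it up close with the wrist camera.

Run:
```python
from h import *
d=np.load("top0.npz");X=d["X"]
for n,(u,v) in dict(hinge=(171,168),post=(211,209),lug=(225,230),lughole=(234,230),fork=(255,186),forkhole=(259,178),long=(346,205),short=(382,199),yel=(311,226),nub=(263,155)).items(): print(n,X[v,u].round(3))
# fork top & pins by height
def st(name,m):
    P=X[m]; print(name,len(P),P.mean(0).round(4),P.min(0).round(3),P.max(0).round(3))
z=X[...,2]; x=X[...,0]; y=X[...,1]
st("longhead",(z>.103)&(z<.125)&(abs(x-.54)<.03)&(abs(y+.224)<.03))
st("shorthead",(z>.075)&(z<.1)&(abs(x-.56)<.03)&(abs(y+.318)<.03))
# camera wrist
f=grab("wrist"); print(np.array(f["tool_from_camera"]).round(3))
R=np.array(ctrl.read_tcp_rot());print(R.round(3))
```

```text
hinge [0.649 0.225 0.087]
post [0.532 0.113 0.115]
lug [0.485 0.081 0.074]
lughole [0.495 0.062 0.001]
fork [0.598 0.003 0.089]
forkhole [ 0.629 -0.007  0.053]
long [ 0.542 -0.227  0.111]
short [ 0.562 -0.327  0.085]
yel [ 0.49  -0.138  0.101]
nub [ 0.692 -0.019  0.06 ]
longhead 118 [ 0.5426 -0.2259  0.1128] [ 0.529 -0.24   0.103] [ 0.557 -0.212  0.118]
shorthead 112 [ 0.562  -0.3245  0.085 ] [ 0.549 -0.34   0.075] [ 0.576 -0.311  0.089]
[[ 0.    -0.956 -0.292  0.074]
 [ 1.     0.     0.     0.   ]
 [-0.    -0.292  0.956 -0.143]
 [ 0.     0.     0.     1.   ]]
[[-0.953  0.303 -0.   ]
 [ 0.303  0.953  0.   ]
 [ 0.    -0.    -1.   ]]
```

Run:
```python
from h import *
R=np.array([[-1,0,0],[0,1,0],[0,0,-1.]])
ctrl.move_pose([0.545,0.09,0.30],R)
f=grab("wrist"); save("w_rig",f["img"]); np.savez("w_rig.npz",X=cloud(f),img=f["img"],W=f["W"])
ctrl.move_pose([0.52,-0.22,0.30],R)
f=grab("wrist"); save("w_pin",f["img"]); np.savez("w_pin.npz",X=cloud(f),img=f["img"],W=f["W"])
print(ctrl.read_time_s(),ctrl.read_joint_positions())
```

```text
4.7667 [-6.07690589e-01  3.69331898e-01  1.11775863e+00  2.48885854e-04
  1.65428955e+00 -2.18015512e+00]
```

View pics/w_rig.png

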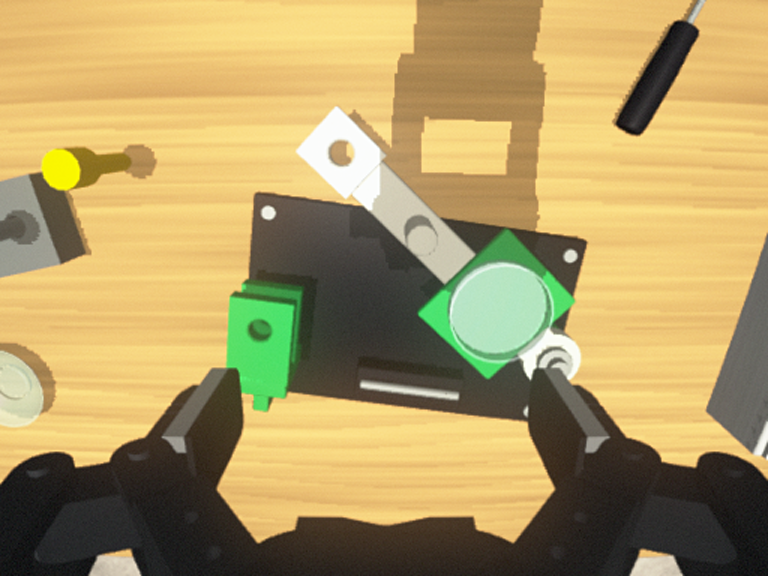

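View pics/w_pin.png

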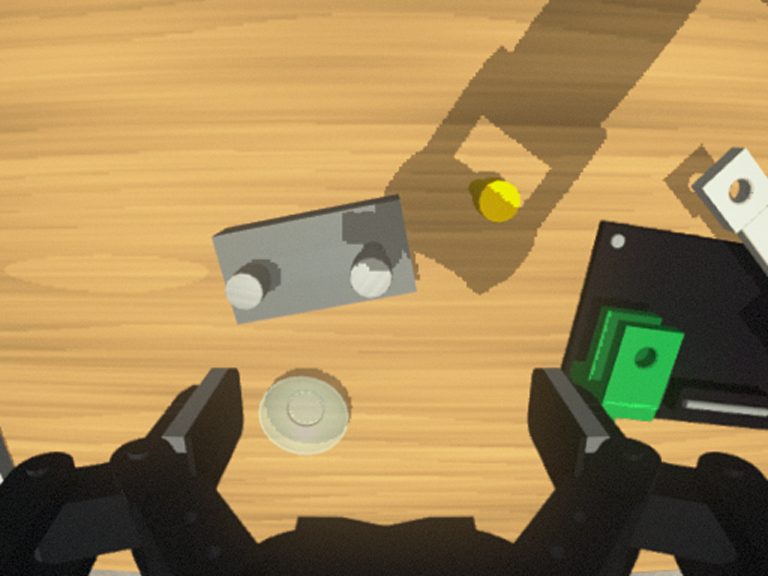

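The rig view shows the fork hole at (173,219), lug hole at (228,102), post top at (281,157) and hinge at (369,240) in raw pixels. In the pin view the long pin is at (247,185), the short pin at (163,194), and the yellow one at (333,134). The stand has the two grey ones. Crops next for precise centres.

```bash
cat >> h.py <<'E'
def onplane(f,uv,z):
    k,d=K(f); s=cv2.undistortPoints(np.array([[uv]],float),k,d)[0,0]
    r=f["W"][:3,:3]@np.r_[s,1]; o=f["W"][:3,3]; return o+r*(z-o[2])/r[2]
E
python3 - <<'E'
from h import *
for n,cs in (("w_rig",[(173,219),(228,102),(281,157),(369,240)]),("w_pin",[(247,185),(163,194),(430,237)])):
    img=np.load(n+".npz")["img"]
    row=[cv2.resize(img[v-22:v+22,u-22:u+22],(264,264),interpolation=cv2.INTER_NEAREST) for u,v in cs]
    while len(row)<4: row.append(row[0]*0)
    out=np.hstack(row)if n=="w_rig" else np.vstack([out,np.hstack(row)])
save("crops",out,0.75)
# current frame intrinsics + masks
d=np.load("w_rig.npz"); f=grab("wrist"); f["W"]=d["W"]; img=d["img"]; X=d["X"]
g=cv2.cvtColor(img,cv2.COLOR_RGB2GRAY)
print("post z",X[157,281].round(3),"hinge",X[240,369].round(3))
def hole(u,v,z,thr,r=14):
    sub=(g[v-r:v+r,u-r:u+r]<thr).astype(np.uint8); n,l,s,c=cv2.connectedComponentsWithStats(sub); i=l[r,r]
    p=(u-r+c[i][0],v-r+c[i][1]); print(i,s[i],np.round(p,1),onplane(f,p,z).round(4))
print(g[219,160:190],g[102,212:246])
hole(173,219,.086,70); hole(228,102,.070,150)
# post top & fork top by depth
def st(name,m):
    P=X[m]; print(name,len(P),P.mean(0).round(4),(.5*(P.min(0)+P.max(0))).round(4),np.ptp(P,axis=0).round(3))
z=X[...,2];x=X[...,0];y=X[...,1]
st("post",(z>.108)&(z<.12)&(abs(x-.532)<.03)&(abs(y-.113)<.03))
st("forktop",(z>.081)&(z<.092)&(img[...,1]>img[...,0]+40.)&(y<.05))
st("lug",(z>.064)&(z<.078)&(abs(x-.49)<.045)&(abs(y-.07)<.045))
st("hinge",(z>.07)&(abs(x-.65)<.025)&(abs(y-.225)<.03))
m=((z>.081)&(z<.092)&(img[...,1]>img[...,0]+40.)&(y<.05)); print(cv2.minAreaRect(X[m][:,:2].astype(np.float32)))
d=np.load("w_pin.npz"); X=d["X"]; z=X[...,2];x=X[...,0];y=X[...,1]
st("long",(z>.106)&(z<.12)&(abs(x-.542)<.03)&(abs(y+.226)<.03))
st("short",(z>.078)&(z<.094)&(abs(x-.562)<.03)&(abs(y+.325)<.03))
E
```

```text
post z [0.538 0.116 0.116] hinge [0.645 0.227 0.085]
[171 169 171 167 149 121  81  77  82  98 107 120 122 117 117 116 118 116
 114 116 122 148 166 167 169 167 169 168 168 170] [252 252 252 253 253 247 225 165 148 160 161 163 163 162 163 163 163 158
 167 211 224 221 220 222 236 249 252 252 252 252 252 252 252 252]
0 [  0   0  28  28 784] [172.5 218.5] [ 0.6168 -0.007   0.086 ]
0 [  0   0  28  28 773] [227.6 101.5] [0.485  0.0592 0.07  ]
post 366 [0.5404 0.1156 0.1151] [0.5411 0.1159 0.1131] [0.021 0.021 0.009]
forktop 2411 [ 0.6315 -0.0073  0.0863] [ 0.6347 -0.0074  0.085 ] [0.088 0.057 0.008]
lug 2713 [0.4977 0.0721 0.0703] [0.4937 0.0705 0.0707] [0.082 0.088 0.013]
hinge 766 [0.6421 0.2239 0.0783] [0.6469 0.2245 0.0829] [0.044 0.059 0.026]
((0.6346197128295898, -0.00937337800860405), (0.05043242871761322, 0.08318831026554108), 82.3376235961914)
long 633 [ 0.5427 -0.2287  0.1132] [ 0.5437 -0.2289  0.111 ] [0.03  0.028 0.009]
short 532 [ 0.5619 -0.3256  0.0852] [ 0.5628 -0.3263  0.083 ] [0.03  0.029 0.009]
```

View pics/crops.png

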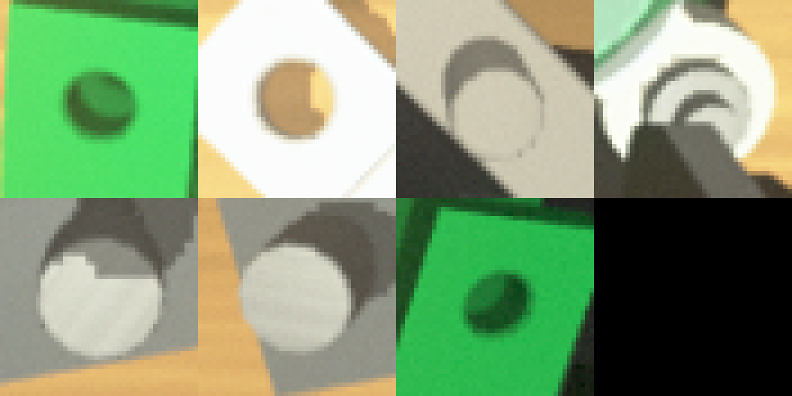

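Run:
```python
from h import *
f=grab("wrist")
def hole(n,u,v,z,thr,ch,r=13):
    d=np.load(n+".npz"); f["W"]=d["W"]; g=d["img"][...,ch].astype(int)
    sub=(g[v-r:v+r,u-r:u+r]<thr).astype(np.uint8); k,l,s,c=cv2.connectedComponentsWithStats(sub); i=l[r,r]
    cn=cv2.findContours((l==i).astype(np.uint8),cv2.RETR_EXTERNAL,cv2.CHAIN_APPROX_NONE)[0][0]
    e=cv2.fitEllipse(cn); p=(u-r+e[0][0],v-r+e[0][1]); print(n,s[i],np.round(e[1],1),np.round(p,1),onplane(f,p,z).round(4))
    return onplane(f,p,z)
F=hole("w_rig",173,220,.086,175,1)
F2=hole("w_pin",431,237,.086,150,1)
L=hole("w_rig",228,102,.070,235,2)
L2=hole("w_rig",228,102,.070,210,2)
d=np.load("w_rig.npz");img=d["img"];X=d["X"]
print(img[219,155:195,1],img[102,212:246,2])
print("bar",X[257,273].round(3),X[255,290].round(3),"plate",X[235,240].round(3))
yw=np.radians(-7.66)
for a in np.radians([-7.66,-7,-8.3]):
  H=F[:2]+.24*np.array([-np.sin(a),np.cos(a)]); P=np.array([.5405,.1157])
  print(H.round(4),np.linalg.norm(H-P),np.linalg.norm(H-L[:2]),np.degrees(np.arctan2(*(P-H)[::-1])),np.degrees(np.arctan2(*(L[:2]-H)[::-1])))
# base plate yaw: dark mask
m=(img.max(2)<70)&(X[...,2]<.02)&(X[...,2]>.005); m[240:]=0
k,l,s,c=cv2.connectedComponentsWithStats(m.astype(np.uint8)); i=1+np.argmax(s[1:,4]); print(s[i],cv2.minAreaRect(X[l==i][:,:2].astype(np.float32)))
```

```text
w_rig [  5   6  16  15 190] [14.  15.5] [172.7 219.9] [ 0.6186 -0.007   0.086 ]
w_pin [  5   7  15  15 174] [12.7 15.5] [430.1 238.2] [ 0.6186 -0.0072  0.086 ]
w_rig [  3   3  19  20 299] [18.3 19. ] [227.  101.6] [0.4851 0.0585 0.07  ]
w_rig [  3   4  18  18 264] [17.1 17.9] [226.9 101.5] [0.4851 0.0585 0.07  ]
[226 225 224 225 227 226 225 227 222 198 157  98  93 100 123 140 154 157
 152 153 152 154 153 150 152 162 200 225 226 228 226 227 226 226 228 227
 226 228 226 173] [251 251 251 252 252 243 207 148 111 108 106 110 109 109 110 109 110 106
 112 137 147 145 141 150 215 247 252 252 252 252 252 251 251 251]
bar [0.693 0.114 0.038] [0.692 0.138 0.034] plate [0.672 0.068 0.012]
[0.6506 0.2309] 0.15932069786487166 0.23889341474821485 -133.7064446364968 -133.8311822220194
[0.6478 0.2312] 0.1576967648862276 0.23725933783804054 -132.89769411472815 -133.2945114985697
[0.6532 0.2305] 0.1609007856396311 0.24047333521883857 -134.48144272520852 -134.34891171326728
[ 172  150  137   90 6372] ((0.6328445672988892, 0.07323454320430756), (0.15716975927352905, 0.1503068208694458), 23.803016662597656)
```

```bash
cat >> h.py <<'E'
F=np.array([.6186,-.0071]); YAW=np.radians(-7.9)
H=F+.24*np.array([-np.sin(YAW),np.cos(YAW)])
def armdir(q): 
    a=YAW-np.pi/2-q; return np.array([np.cos(a),np.sin(a)])
def Rt(xd):
    x=np.r_[xd/np.linalg.norm(xd),0]; z=np.array([0,0,-1.]); return np.stack([x,np.cross(z,x),z],1)
E
python3 - <<'E'
from h import *
P0=np.array([.5405,.1157]); d=P0-H; q0=YAW-np.pi/2-np.arctan2(d[1],d[0]); print(q0,H)
for s in (1,-1):
    for q in (q0,0.3,-0.02):
        p=H+.16*armdir(q); print(s,q,np.round(ctrl.inverse_kinematics([*p,.082],Rt(s*armdir(q))),2))
E
```

```text
0.630547860994078 [0.65158669 0.23062227]
1 0.630547860994078 [-0.    0.54  1.51 -0.    1.1  -2.38]
1 0.3 [-0.05  0.59  1.4  -0.    1.15 -2.76]Traceback (most recent call last):
  File "<stdin>", line 5, in <module>
    return _wrapfunc(a, 'round', decimals=decimals, out=out)
    return _wrapit(obj, method, *args, **kwds)
    result = getattr(arr, method)(*args, **kwds)
TypeError: unsupported operand type(s) for *: 'NoneType' and 'float'
```

Run:
```python
from h import *
P0=np.array([.5405,.1157]); q0=.6305
R=Rt(-armdir(q0))
ctrl.move_pose([*P0,.20],R)
ctrl.servo_line([*P0,.083],0.12)
print("f",np.round(ctrl.read_contact_force(),1))
ctrl.move_gripper(0.015)
print("open",ctrl.read_opening(),np.round(ctrl.read_contact_force(),1),ctrl.read_time_s(), ctrl.read_ee_pos())
f=grab("wrist"); save("grip",f["img"])
```

```text
f [ 1.1 -0.   0.9]
open 0.02030452249775369 [-0.9  0.1  3.8] 9.0917 [0.54059578 0.11563582 0.08329121]
```

View pics/grip.png

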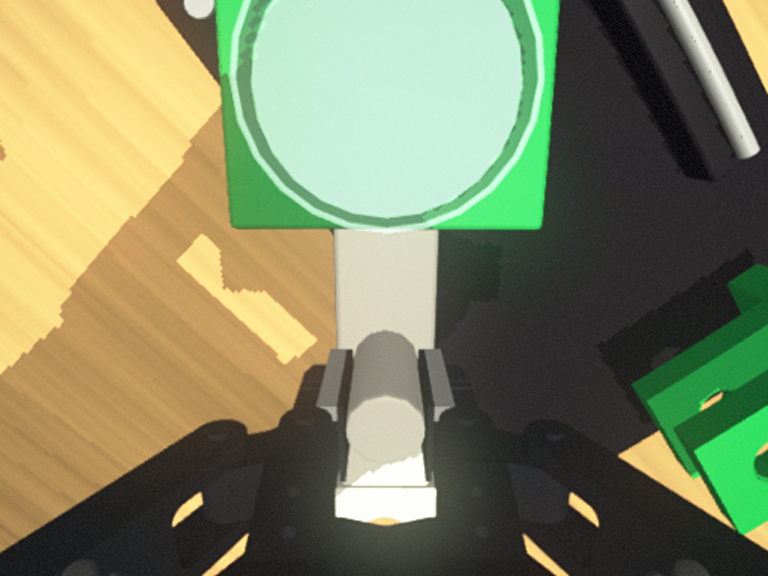

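The post is held squarely between the pads, near (257,285) raw. Next is the swing along the arc.

Run:
```python
from h import *
r=np.linalg.norm(np.array([.5405,.1157])-H); print(r)
for q in np.linspace(.6305,.03,11)[1:]:
    ctrl.servo_line([*(H+r*armdir(q)),.083],0.10,Rt(-armdir(q)))
    F_=np.array(ctrl.read_contact_force()); print(round(q,3),F_.round(1))
    if np.linalg.norm(F_)>35: break
for q in np.arange(.02,-.04,-.008):
    ctrl.servo_line([*(H+r*armdir(q)),.083],0.03,Rt(-armdir(q)))
    F_=np.array(ctrl.read_contact_force()); print(round(q,3),F_.round(1),np.round(ctrl.read_ee_pos(),4))
    if np.linalg.norm(F_)>25: break
print(ctrl.read_time_s()); f=grab("wrist"); save("home",f["img"]); f=grab("top"); save("home_top",f["img"][100:260,130:290],3.5)
```

```text
0.15983548210807788
0.57 [-0.4 -1.8  5.3]
0.51 [-1.2 -2.8  6.2]
0.45 [-1.6 -2.8  5.7]
0.39 [-2.  -3.   6.8]
0.33 [-1.4 -3.5  6.3]
0.27 [-1.7 -3.5  7.4]
0.21 [-2.3 -4.3  7. ]
0.15 [-2.4 -6.2  6.7]
0.09 [-1.7 -5.1  6.6]
0.03 [-2.  -5.4  7. ]
0.02 [-1.4 -5.5  6.6] [0.6262 0.0724 0.0833]
0.012 [-1.4 -6.8  7.7] [0.6274 0.0722 0.0833]
0.004 [-0.7 -5.2  7.1] [0.6287 0.072  0.0833]
-0.004 [-2.6 -6.5  8.2] [0.6296 0.0718 0.0833]
-0.012 [-9.3 -5.4 11.5] [0.6297 0.0719 0.0833]
-0.02 [-15.5  -5.1  14.4] [0.6297 0.0718 0.0833]
-0.028 [-21.1  -5.4  17.3] [0.6297 0.0719 0.0832]
13.3917
```

View pics/home.png

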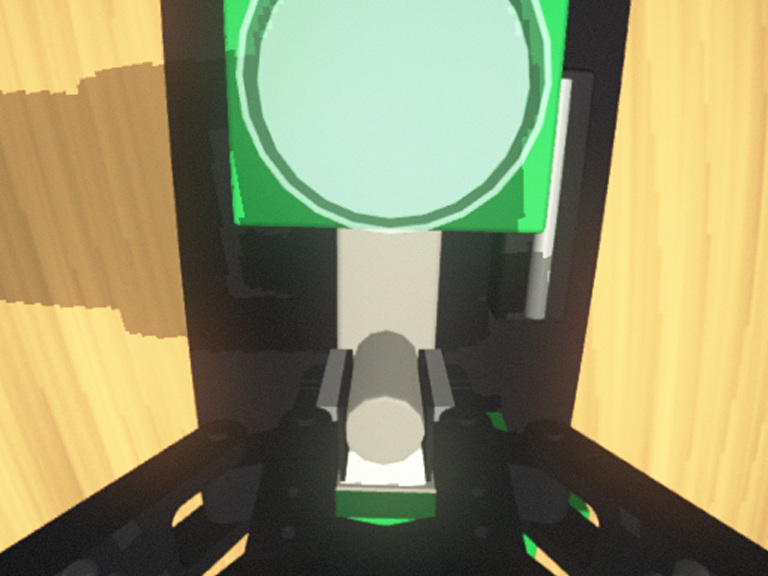

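The arm stalled against its stop at about q = -0.006 by my estimate, and force rose only past that point. The wrist view shows the lug between the fork plates. I'll release and go to the long pin.

Run:
```python
from h import *
R=Rt(-armdir(0))
ctrl.servo_line([*(H+.1598*armdir(-.012)),.083],0.05,Rt(-armdir(-.012)))
ctrl.move_gripper(0.06); print(np.round(ctrl.read_contact_force(),1))
p=np.array(ctrl.read_ee_pos()); ctrl.servo_line([p[0],p[1],.2],0.15)
P=np.array([.5435,-.2288])
j=None
for s in (1,-1):
    R=Rt(s*np.array([-.34,.94])); q=ctrl.inverse_kinematics([*P,.22],R); print(s,None if q is None else np.round(q,2))
    q=ctrl.inverse_kinematics([*F,.2],Rt(s*-armdir(0))); print(s,None if q is None else np.round(q,2))
R=Rt(np.array([-.34,.94])); ctrl.move_pose([*P,.24],R)
f=grab("wrist"); save("abovepin",f["img"]); X=cloud(f);z=X[...,2]
for c,zz in((P,.113),((.5628,-.326),.085)):
    m=(abs(z-zz)<.007)&(np.hypot(X[...,0]-c[0],X[...,1]-c[1])<.025); print(m.sum(),X[m].mean(0).round(4),(.5*(X[m].min(0)+X[m].max(0))).round(4))
f=grab("top"); save("home_top2",f["img"][100:260,130:290],3.5); print(ctrl.read_time_s())
```

```text
[ 0.3  0.5 -0.2]
1 [-0.6   0.46  1.2  -0.    1.48 -0.95]
1 [-0.2   0.52  1.15 -0.    1.47 -0.06]
-1 [-0.6   0.46  1.2  -0.    1.48  2.2 ]
-1 None
954 [ 0.5431 -0.2279  0.1131] [ 0.5434 -0.2286  0.1108]
636 [ 0.562  -0.3249  0.0848] [ 0.5623 -0.3267  0.0826]
16.4417
```

View pics/abovepin.png

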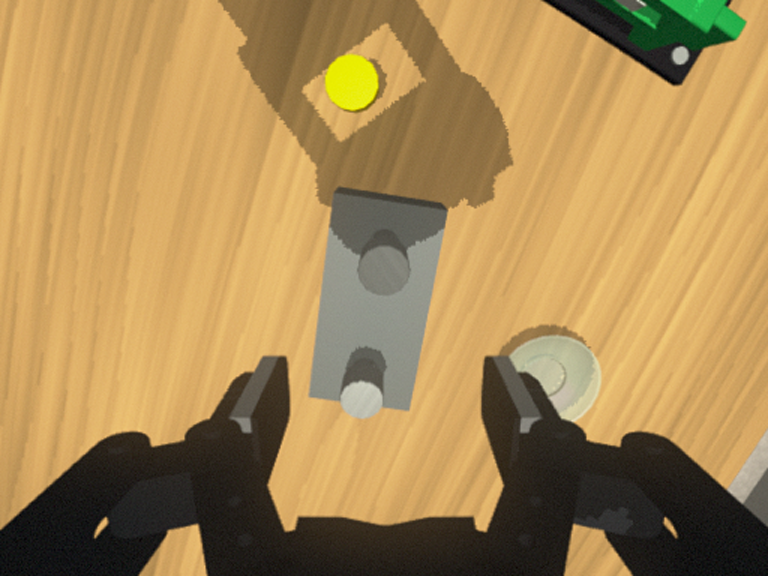

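View pics/home_top2.png

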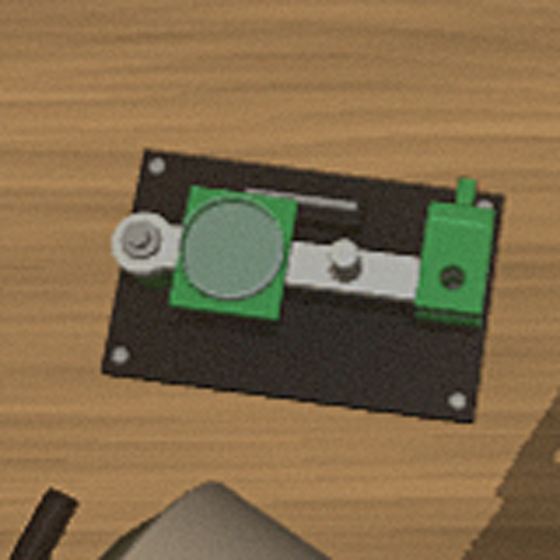

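The arm is still home after release. The pin below the camera at (256,180) raw is grey, in the stand, with its top at 113 mm, so it is the long pin. The short one at (241,266) has its top at 85 mm. I'll grasp it, lift it, and look at it in the hand.

Run:
```python
from h import *
P=np.array([.5433,-.2284]); ctrl.servo_line([*P,.0865],0.12)
print("f",np.round(ctrl.read_contact_force(),1))
ctrl.move_gripper(0.02); print("open",ctrl.read_opening(),np.round(ctrl.read_contact_force(),1),np.round(ctrl.read_ee_pos(),4))
ctrl.servo_line([*P,.20],0.15)
print("open",ctrl.read_opening(),np.round(ctrl.read_contact_force(),1),ctrl.read_time_s())
f=grab("wrist"); save("held",f["img"]); f=grab("side"); save("held_side",f["img"][100:380,180:480],2)
```

```text
f [ 0.6  0.7 -0. ]
open 0.02831811565392329 [-1.   0.1  5.7] [ 0.5435 -0.2286  0.0871]
open 0.028337923361463086 [ 0.5  0.4 -1. ] 19.1667
```

View pics/held.png

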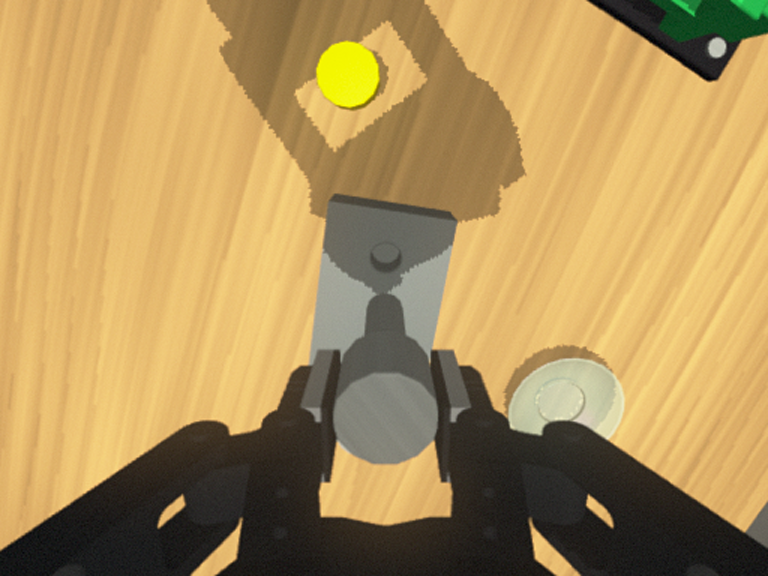

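View pics/held_side.png

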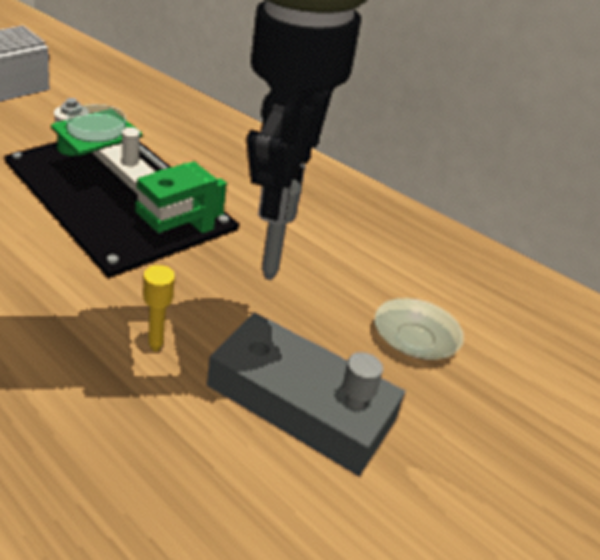

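Run:
```python
from h import *
f=grab("wrist"); W0=f["W"]; f["W"]=np.array(f["tool_from_camera"])
for x in (-.004,0,.004):
    a=f["W"]; th=np.linspace(0,6.283,24)
    c=np.c_[x+.015*np.cos(th),.015*np.sin(th),th*0-.026]; pc=proj(f,c)
    t=np.c_[x+.004*np.cos(th),.004*np.sin(th),th*0+.072]; pt=proj(f,t)
    print(x,"head",(proj(f,[x,0,-.026])*1.5).round(1),pc.min(0)*1.5,pc.max(0)*1.5,"tip",pt.min(0)*1.5,pt.max(0)*1.5)
    if x==0:
        im=f["img"].copy()
        im=cv2.resize(im,None,fx=3,fy=3)
        for q in (pc,pt): cv2.polylines(im,[np.round(q*3).astype(int)],True,(255,0,0),1)
        save("ov",im[540:960,540:1000],1.6)
```

```text
-0.004 head [[383.3 432.5]] [328.88240963 383.80384077] [437.72822354 477.03952859] tip [375.17496104 301.31145581] [392.47347001 317.54124062]
0 head [[383.3 419.9]] [328.33092067 370.17411554] [438.25735604 465.38779469] tip [375.12660155 293.02855513] [392.51604625 309.43136718]
0.004 head [[383.3 407. ]] [327.77471751 356.26331555] [438.79111713 453.48436589] tip [375.07815804 284.6582883 ] [392.55873979 301.23474234]
```

View pics/ov.png

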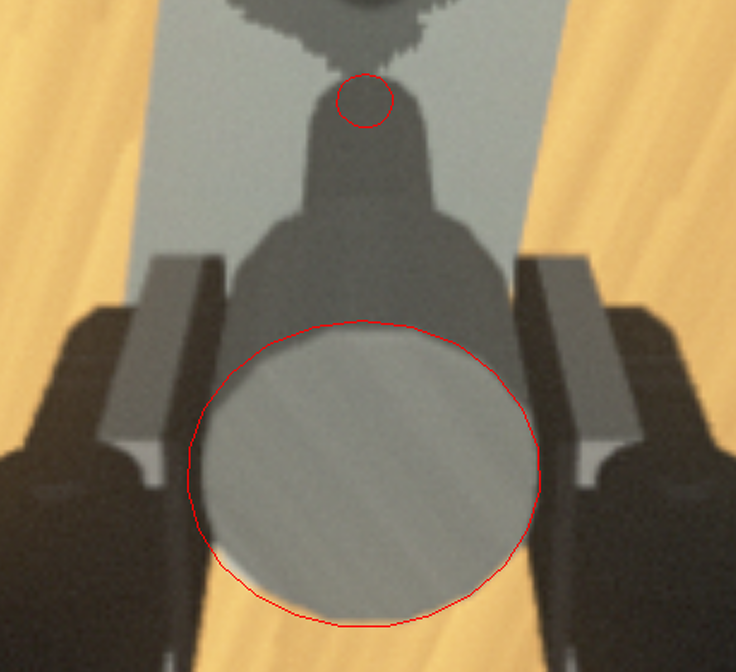

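The overlay matches: the pin is held upright, with its axis on the tool axis within about 1 mm. Next I hover over the fork and compare tip and hole.

Run:
```python
from h import *
R=Rt(-armdir(0))
p=ctrl.read_ee_pos(); ctrl.servo_line([p[0],p[1],.23],.15)
ctrl.move_pose([*F,.23],R); ctrl.servo_line([*F,.185],.15)
f=grab("wrist"); print(ctrl.read_time_s(),ctrl.read_opening(),np.round(ctrl.read_ee_pos(),4))
th=np.linspace(0,6.283,40); im=cv2.resize(f["img"],None,fx=3,fy=3,interpolation=cv2.INTER_CUBIC)
c=np.c_[F[0]+.009*np.cos(th),F[1]+.009*np.sin(th),th*0+.086]
h=H; l=np.c_[h[0]+.0*th,h[1]+0*th,th*0+.07]
cv2.polylines(im,[np.round(proj(f,c)*3).astype(int)],True,(255,0,0),1)
save("hover",im[450:960,450:1080],1.2)
```

```text
21.0917 0.02795741127238702 [ 0.6191 -0.0079  0.1861]
```

View pics/hover.png

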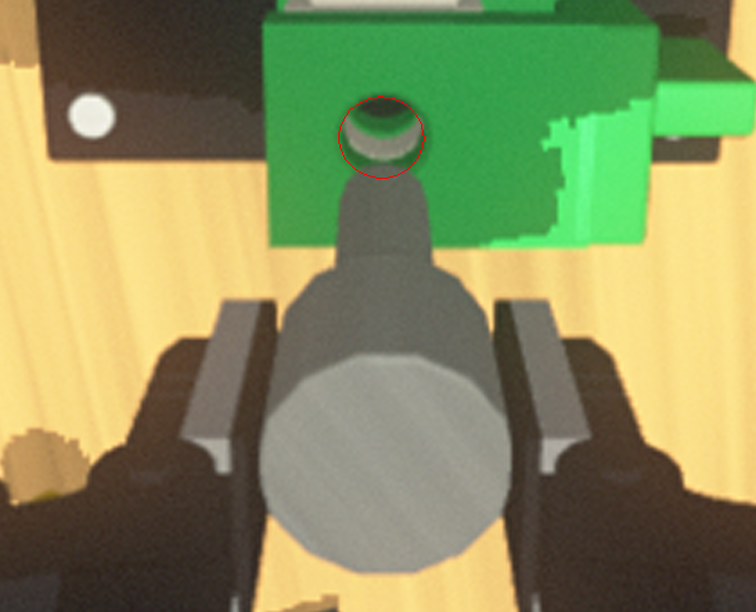

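Run:
```python
from h import *
def go(z,v):
    ctrl.servo_line([*F,z],v); F_=np.array(ctrl.read_contact_force()); print(z,F_.round(1),np.round(ctrl.read_ee_pos(),4),round(ctrl.read_opening(),4)); return F_
for z in (.165,.155,.145,.135,.125,.115,.108,.104,.100,.097,.095,.093,.091,.090,.089,.088,.087):
    f_=go(z,.06 if z>.105 else .03)
    if np.linalg.norm(f_[:2])>20 or abs(f_[2])>45: print("stop"); break
    if z<=.091 and abs(f_[2])>30: break
print(ctrl.read_time_s())
f=grab("side"); save("ins",f["img"][80:300,160:400],2.5)
```

```text
0.165 [ 0.3  0.5 -1.6] [ 0.6186 -0.0071  0.1648] 0.0284
0.155 [ 0.3  0.8 -1.7] [ 0.6184 -0.007   0.1545] 0.028
0.145 [-0.4 -0.1 -1.5] [ 0.6184 -0.0071  0.1445] 0.0283
0.135 [ 0.1 -0.3 -1.6] [ 0.6184 -0.0071  0.1345] 0.0283
0.125 [-0.1  0.4 -1. ] [ 0.6184 -0.0071  0.1245] 0.028
0.115 [ 0.7  0.4 -0.8] [ 0.6184 -0.0071  0.1145] 0.0281
0.108 [-0.5 -0.5 -1.5] [ 0.6184 -0.0071  0.1076] 0.0282
0.104 [-0.3  0.3 -0.9] [ 0.6184 -0.0071  0.1038] 0.0283
0.1 [-3.5  0.9  1.4] [ 0.618  -0.0069  0.0998] 0.028
0.097 [-4.1 -0.   1.2] [ 0.6182 -0.007   0.0967] 0.0286
0.095 [-3.9  1.6  0.6] [ 0.6182 -0.007   0.0945] 0.0285
0.093 [-4.8  0.3 -2.4] [ 0.6182 -0.007   0.0924] 0.0281
0.091 [-4.3  1.2 -2.8] [ 0.6183 -0.0071  0.0904] 0.0284
0.09 [-6.5  1.   2.4] [ 0.6183 -0.0071  0.0903] 0.0281
0.089 [-8.6  1.6  7.7] [ 0.6184 -0.007   0.0902] 0.0283
0.088 [-11.9   2.2  14.1] [ 0.6184 -0.0071  0.0901] 0.0284
0.087 [-14.9   1.8  21. ] [ 0.6184 -0.0071  0.0901] 0.0282
25.9917
```

View pics/ins.png

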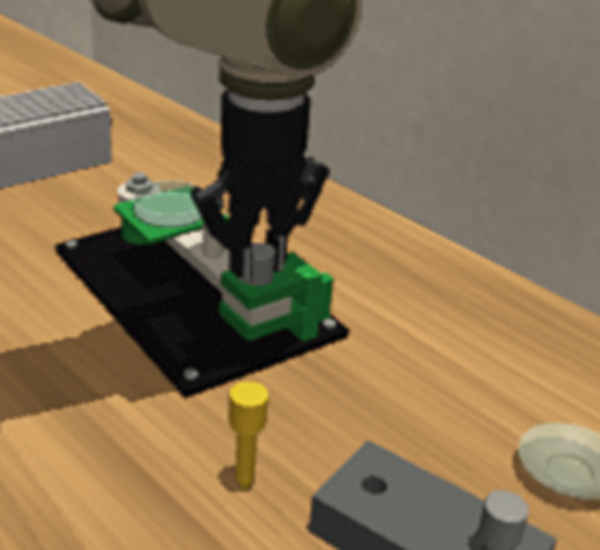

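The pin stalled exactly at the predicted seated height, TCP 0.0901, and the force rose from there. I'll release, lift and verify.

Run:
```python
from h import *
ctrl.servo_line([*F,.0885],.03)
ctrl.move_gripper(0.055); ctrl.wait(.2); print(np.round(ctrl.read_contact_force(),1))
p=ctrl.read_ee_pos(); ctrl.servo_line([p[0],p[1],.15],.1); ctrl.servo_line([F[0]-.03,F[1]-.02,.28],.2)
f=grab("wrist"); save("seat",f["img"]); X=cloud(f)
z=X[...,2]; m=(z>.095)&(np.hypot(X[...,0]-F[0],X[...,1]-F[1])<.03)
print("head",m.sum(),np.median(X[m][:,2]),X[m&(z>.11)].mean(0).round(4),(.5*(X[m].min(0)+X[m].max(0))).round(4))
g=(abs(z-.086)<.006)&(np.hypot(X[...,0]-F[0],X[...,1]-F[1])<.035)&(np.hypot(X[...,0]-F[0],X[...,1]-F[1])>.019)&(f["img"][...,1]>f["img"][...,0]+30.); print("fork top",g.sum(),np.median(z[g]))
m=(z>.11)&(z<.12)&(np.hypot(X[...,0]-.6296,X[...,1]-.072)<.03); print("post",X[m].mean(0).round(4))
f=grab("side"); save("seat_side",f["img"][80:300,160:400],2.5)
print(ctrl.read_time_s())
```

```text
[-1.1 -0.3 -0.7]
head 14624 0.35006777017561436 [ 0.62   -0.0185  0.3322] [ 0.6175 -0.0145  0.2344]
fork top 1579 0.08638475352116076
post [0.6297 0.0721 0.1152]
28.5583
```

View pics/seat.png

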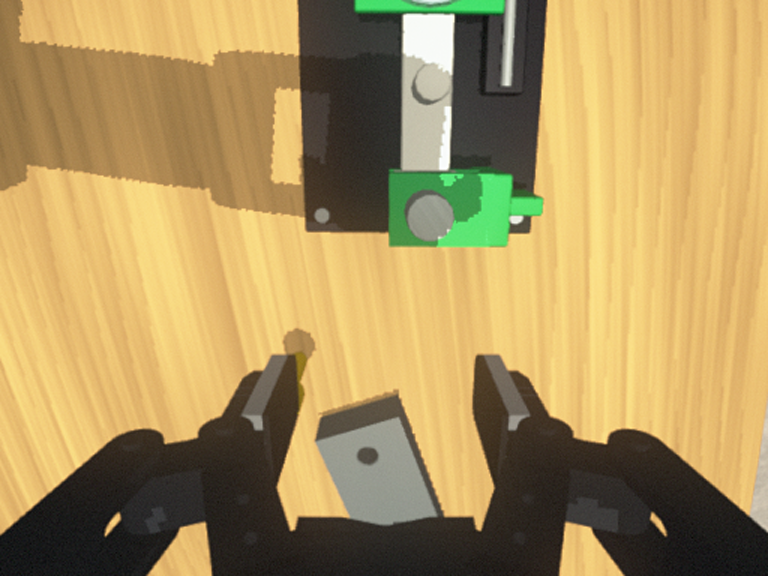

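View pics/seat_side.png

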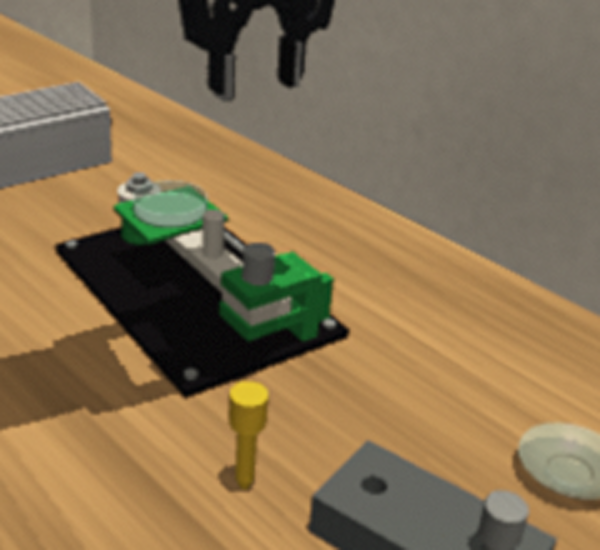

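Both views show the head flat on the fork, at (287,144) raw in the wrist view. My head-height check caught gripper pixels, so I'll redo it with those masked out.

Run:
```python
from h import *
f=grab("wrist"); X=cloud(f); z=X[...,2]
m=(z>.1)&(z<.14)&(np.hypot(X[...,0]-F[0],X[...,1]-F[1])<.03)
t=m&(z>np.median(z[m])-.004)
print(m.sum(),"head top z",np.median(z[m]).round(4),X[t].mean(0).round(4),(.5*(X[t].min(0)+X[t].max(0))).round(4))
A=np.c_[X[t][:,:2]-F,np.ones(t.sum())]; print("tilt",np.linalg.lstsq(A,z[t],rcond=None)[0][:2].round(3))
```

```text
841 head top z 0.1166 [ 0.619  -0.0067  0.1166] [ 0.6192 -0.0069  0.116 ]
tilt [-0.017 -0.012]
```

Run:
```python
from h import *
ctrl.finish_job()
```

```text
the job is handed in; nothing more can be done
```

I swung the stage arm home by its grip post, then took the long grey pin from the stand and pushed it through the fork and lug. I released it and handed the job in at about 29 s of the 64 s allowed; `ctrl.finish_job()` gives no verdict.

- **Arm home:** it stalled firmly against its stop. After release the post sat within 1 mm of its predicted home position.
- **Pin seated:** the push stopped at the predicted height with about 21 N of vertical force. From the camera depth, the head's top is 30.2 mm above the fork's top (the head itself is 30 mm tall). The pin is within about 1 mm of the hole's centre, with a tilt of about 0.02 rad.
- **Bystanders:** the last side picture shows the short pin, loose dish and yellow look-alike where they were. The screwdriver was outside the last close views. I never worked near it, but I did not re-measure it or the others at the end.
- **One check failed:** the first head-height reading came out wrong because it picked up gripper pixels. I redid it with those masked out, and the figures above are from that second reading.

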